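Clamp a lens barrel with the spoked capstan

TASK

Take the lens barrel with the yellow band from the grey mat, stand it upright on the white nest pad of the clamping station, let go, and then wind the jaw shut by pushing the capstan's spokes round, one after another, until the barrel is held firmly between jaw and anvil with about 30 newtons (18 to 44 is good). Work by the spokes, never shoving the jaw itself, and go gently: the barrel's thread is spoilt above 55 newtons of squeeze. Leave the barrel clamped, and leave the other barrels, the dispenser, the screwdriver and the ring tray where they are.

Things in the scene. Friction and masses are not known exactly. Their poses are not given: they have to be found in the camera images.
- barrel: The lens barrel to clamp: a plain upright cylinder, 40 mm in diameter and 66 mm tall, black, with a yellow band 40 to 49 mm up and a yellow disc on top; 0.16 kg, give or take 30 percent. Origin at the centre of its underside, z up. It stands on the grey mat (3 mm thick) in one of four places, a square of 98 mm along x and y.
- nest (a point): Centre of the white nest pad where the barrel is to stand, on the station's bed, 20 mm above the table. Axes as the station's: y is the jaw's travel, from jaw to anvil. The open jaw's face is 36 to 46 mm away on the -y side; the anvil, a fixed blue block reset for each job, has its face 37 to 47 mm away on the +y side, just where is not measured. The x sides are free.
- station: Clamping station, fixed: dark grey base plate 260 mm (x) by 380 mm (y), 20 mm thick. Origin in the plane of its underside, on the table; +x points away from the robot, at most 0.22 rad off. The nest is at (16, 68, 20) mm, the capstan's upright axis at x 0, y -110 mm. Nothing stands on the plate on the robot's side of the capstan (x below -20 mm) but the spokes.
- hood (a point): Middle of the near edge, top face, of the clear hood over the capstan. The hood is a level sheet, underside 107 and top 112 mm (far rim 116 mm) above the table, from here (station x -20 mm) 150 mm away from the robot, and 115 mm to each side in station y. It covers the hub and the far half of the capstan, so a spoke can be followed only on the robot's side of this edge.
- star: The capstan: black hub (radius 19 mm, 24 mm tall) with four round steel spokes at right angles, 12 mm thick, ending in red balls of radius 9 mm centred 108 mm from the axis. It turns about its upright axis. Origin on the axis at the height of the spokes' centre line, 85 mm above the table; the spokes lie along its own +x, -x, +y and -y.
- capstan (a joint): Angle of the capstan, rad; 0 = jaw fully open, star's axes along the station's. It grows counter-clockwise from above, closing the jaw 16 mm per rad. Starts at 0 to 0.6; the jaw holds the barrel at the anvil from 2.6 to 3.4. A dry brake of 0.80 N m resists turning and holds what is set: winding takes 8.9 N across a spoke 90 mm out, and each N of clamp force adds 0.016 N m (30 N: 5.3 N more).
- jaw: The moving jaw: a blue block 44 mm wide, top 64 mm above the table, with a rack bar and a black rubber pad on springs: from first squeeze the clamp force grows 12 N per mm of jaw travel (192 N per rad of capstan); the pad bottoms after 4.5 mm. It slides the free-standing barrel ahead of it to the anvil with under 3 N. Origin at the unpressed pad's face, level with the bed.
- barrel_b: Bystander: the same barrel with a silver band, standing on the mat.
- barrel_c: Bystander: the same barrel with a silver band, standing on the mat.
- barrel_d: Bystander: the same barrel with a silver band, standing on the mat.
- dispenser: Bystander: white dispenser bottle with a steel cap, 68 mm in diameter, 130 mm tall.
- driver: Bystander: yellow screwdriver, 200 mm long.
- ring_tray: Bystander: pale open tray, 120 by 160 by 45 mm.
Not all that is in view belongs to the job. Leave any orange look-alike of the barrel alone.

How it is judged:
By the outcome, as a careful person would: the job done as asked, in the order asked, and still so for the second after the job is handed in, with the robot touching nothing.
It also fails if it takes over 72 s, if anything falls off the work surface, if the arm or the gripper's body presses on something with over 40 N, if the wrist force passes 120 N, or if a joint passes its speed limit or range.

ROBOT

A 7-joint arm with a two-finger parallel gripper is mounted at the origin on the work surface. World frame = base frame: x ahead of the robot, y to its left, z up, the work surface at z = 0. Lengths are in m, angles in rad, forces in N, time in s.
With the tool pointing down it reaches from about 0.4 to 0.75 m from the base axis. Payload 19.5 kg.
Tool frame: the origin (TCP) lies midway between the tips of the shut fingers; the grasp point (between the pads) lies grip_depth behind it (grip_depth is the distance from the TCP to the grasp point, in m); z points along the fingers, y is the line along which they close (so a half turn about z gives the same grasp; the last joint's range is limited). The gripper opens to 85 mm and grips with 20 to 120 N. Pads are 22 mm wide; open, the fingers measure 114 mm over their backs; the gripper's body (76 mm by 85 mm) begins 54 mm behind the grasp point. The pads swing forward as they close: fully open they stand 13 mm farther back than shut.
Start: joints at [1.308, 0.707, -0.028, 1.485, 0.022, 0.951, -0.075], TCP at [0.126, -0.561, 0.231] pointing down, gripper open.
Joint ranges: [-2.71, 2.71], [-0.32, 2.16], [-1.57, 1.52], [0, 2.45], [-1.46, 4.6], [0, 2.02], [-2.83, 2.83]. Speed limits (rad/s): [1.89, 1.89, 2.57, 2.57, 3.01, 3.01, 3.01].

INTERFACE

Orientations are given as [roll, pitch, yaw] about the fixed x, y, z axes, in that order (R = Rz(yaw) Ry(pitch) Rx(roll)).
In Python, from rig import sense, capture, camera_model, sign_off, grip_depth gives the robot as it stands.
- The arm moves only by the tool jog_arm, never from a script. Its argument "rows" is a list of rows, each a list of 5 numbers: the opening, from 0 (shut) to 1 (fully open), then the shift along the tool's x, y, z in cm, then the turn about the tool's z in degrees. In form: [[hand, tx, ty, tz, spin], ...]. A call has 1 to 8 rows; each row shifts and turns the commanded pose from where the row before left it, along the tool's axes as they then stand; what a row does not reach is not made up. A row lasts 1/12 s, in which the tool goes at most 41.7 mm and 7.16 degrees, less where a joint would pass 70% of its speed; a pose out of reach is approached as far as the arm can. A call is refused whole if a number of a shift passes 4.17 or a number of a turn 7.16, either way. A call with a gripper value outside its range is refused whole. The fingers move at their own pace and stop on an object; "newtons" is the grip in N (left out, the last holds). Time passes only in rows, so rows that do not move let the fingers close. It gives the time, the measured TCP pose, the force, the opening and the grip force at its end, in the units of the state.
- sense(): the state, without advancing time (a new reading comes with each control period).
- capture(name): name is "scene" or "top" or "wrist"; returns (picture, depth): 480x640x3 uint8, red, green, blue; 480x640 float32, m along the optical axis (not along the pixel's ray), 0 where there is no reading.
- camera_model(name): a dict with "fx", "fy", "cx", "cy" (pixels), "rvec" (rotation vector, rad) and "tvec" (3), from world to camera coordinates, as OpenCV has them; the wrist camera has in their place "mount" (4x4, takes a point from camera to tool coordinates, whose origin is the TCP and whose axes are the flange's). Camera axes: x right, y down, z forward; pixel columns grow to the right and rows downward; lengths in m; the calibration is good to about 2 mm. A picture is of the moment at which its call begins: read the wrist's pose just before it. camera_model takes no time and is no camera call.
- sign_off(): hands the job in; it is judged then, once.
The state is a dict: "time_s": time; "joints": joint angles; "dq": joint speeds; "tau": joint torques, N m; "eef_pos": TCP position; "tcp_rot": TCP orientation; "force": force on the tool from outside, world axes, zero at the start; "wrist_torque": the same for the moment, N m; "finger_gap": finger opening in m; "finger_force": force on a finger pad.
Only numpy, scipy, OpenCV 4.12 (cv2) and the standard library are available. Lean on these libraries where they do the work, as an engineer would, in place of code of your own. Each camera call takes 0.05 s, during which the arm holds its last target. There are 200 camera calls.

## Working session

There is one attempt and no reset: what is moved stays moved. The work goes in short steps, Python scripts to look and compute and a tool call to move; the robot and the scene stay as the last step left them, time stands still between calls to the robot, and variables do not carry over. Pictures are saved under pics/ and viewed, at most 10 in all, crops included, and the job is handed in when it is done.

Besides the shell and the picture viewer there is one more tool, called by a JSON object that holds its "name" and its "arguments". jog_arm: Moves the arm, as the interface text tells. Its arguments: {"type":"object","properties":{"rows":{"type":"array"},"newtons":{"type":"number"}},"required":["rows"]}

```bash
ls; mkdir -p pics; cat > h.py <<'E'
import numpy as np, cv2
from rig import sense, capture, camera_model, sign_off, grip_depth
from scipy.spatial.transform import Rotation as R
def pose(name,s=None):
    m=camera_model(name)
    if name=="wrist":
        T=np.eye(4);T[:3,:3]=R.from_euler('xyz',s["tcp_rot"]).as_matrix();T[:3,3]=s["eef_pos"]
        C=T@np.array(m["mount"]);return m,C[:3,:3],C[:3,3]
    Rc=cv2.Rodrigues(np.array(m["rvec"],float))[0];return m,Rc.T,-Rc.T@np.array(m["tvec"],float).ravel()
def ray(P,u,v,z):
    m,A,o=P;d=A@np.array([(u-m["cx"])/m["fx"],(v-m["cy"])/m["fy"],1.]);return o+d*(z-o[2])/d[2]
def cloud(P,depth):
    m,A,o=P;v,u=np.mgrid[:480,:640]
    c=np.stack([(u-m["cx"])/m["fx"]*depth,(v-m["cy"])/m["fy"]*depth,depth],-1);return c@A.T+o
def snap(name,fn=None):
    s=sense();im,d=capture(name);P=pose(name,s)
    if fn: cv2.imwrite("pics/"+fn,im[:,:,::-1])
    np.savez("/tmp/%s.npz"%name,im=im,d=d);return im,d,P
E
python3 - <<'E'
from h import *
s=sense();print({k:np.round(v,3) for k,v in s.items()});print(grip_depth if not callable(grip_depth) else grip_depth())
a=snap("scene","s0.png");b=snap("top","t0.png")
for n in("scene","top"):
    P=pose(n);print(n,P[0]["fx"],P[2].round(3),P[1][:,2].round(3))
E
```

```text
pics
{'time_s': np.float64(0.0), 'joints': array([ 1.308,  0.707, -0.028,  1.485,  0.022,  0.951, -0.075]), 'dq': array([ 0.001, -0.   ,  0.   , -0.001,  0.   , -0.   ,  0.001]), 'tau': array([-2.0000e-03, -8.8319e+01,  1.2340e+00, -2.3616e+01,  1.7000e-02,
        7.0000e-03,  0.0000e+00]), 'eef_pos': array([ 0.126, -0.561,  0.231]), 'tcp_rot': array([-3.141,  0.   ,  0.221]), 'force': array([-0.287,  0.213,  0.292]), 'wrist_torque': array([-0.008,  0.041,  0.014]), 'finger_force': np.float64(0.0), 'finger_gap': np.float64(0.086)}
0.0187
scene 488.99931086828883 [ 1.215 -0.393  0.913] [-0.622  0.278 -0.732]
top 508.10505501232154 [ 0.397 -0.057  1.469] [ 0.103 -0.022 -0.994]
```

View pics/t0.png

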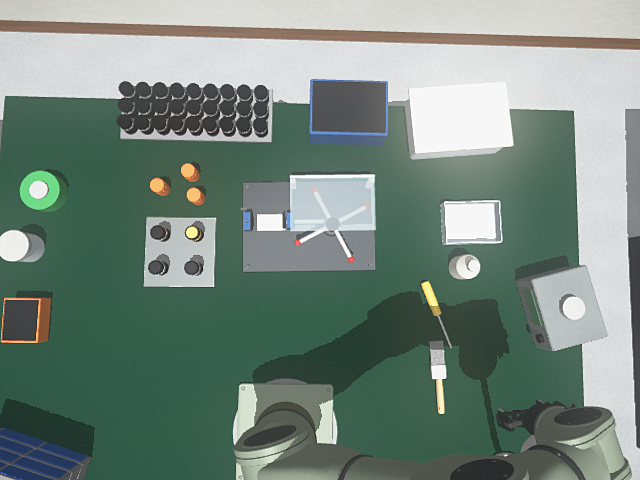

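View pics/s0.png

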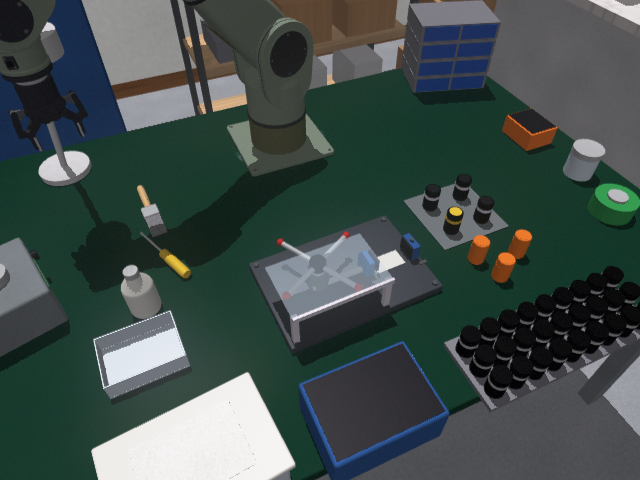

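The top view shows the yellow-topped barrel at about (194,232), the white nest at (270,222) and the hub at (333,224). Red balls are at (297,243), (351,259), (367,206) and (315,190). The scene view agrees: the yellow-band barrel is at (454,220) and the hood covers the far half of the capstan.

```bash
cat > m1.py <<'E'
from h import *
for n in("top","scene"):
    z=np.load("/tmp/%s.npz"%n);im=z["im"];P=pose(n);hsv=cv2.cvtColor(im,cv2.COLOR_RGB2HSV)
    X=cloud(P,z["d"])
    def blobs(mask,amin,zz,lab,roi):
        k=np.zeros_like(mask);k[roi[1]:roi[3],roi[0]:roi[2]]=mask[roi[1]:roi[3],roi[0]:roi[2]]
        nn,l,st,c=cv2.connectedComponentsWithStats(k)
        for i in range(1,nn):
            if st[i,4]>=amin: print(n,lab,c[i].round(1),st[i,4],"ray",ray(P,*c[i],zz)[:2].round(4),"cloud",np.median(X[l==i],0).round(4))
    roi=(140,160,400,300) if n=="top" else (240,170,520,350)
    H,S,V=cv2.split(hsv)
    blobs(((H>20)&(H<35)&(S>120)&(V>100)).astype(np.uint8),8,.069,"yel",roi)
    blobs((((H<6)|(H>174))&(S>130)&(V>90)).astype(np.uint8),5,.085,"red",roi)
    blobs(((S<30)&(V>200)).astype(np.uint8),60,.02,"white",roi)
    blobs(((H>100)&(H<125)&(S>100)&(V>70)).astype(np.uint8),20,.064,"blue",roi)
    if n=="top":
        g=((S<60)&(V>50)&(V<120)).astype(np.uint8);g[:,:235]=0;g[:,385:]=0;g[:170]=0;g[285:]=0
        # plate edges: left, right, near
        L=[(np.flatnonzero(g[r])[0],r) for r in range(195,262) if g[r].any() and np.flatnonzero(g[r])[0]<250]
        Rr=[(np.flatnonzero(g[r])[-1],r) for r in range(236,264) if g[r].any()]
        B=[(c,np.flatnonzero(g[:,c])[-1]) for c in range(252,368) if g[:,c].any()]
        for nm,q in(("L",L),("R",Rr),("B",B)):
            p=np.array([ray(P,u+(.5 if nm=="R" else -.5 if nm=="L" else 0),v+(.5 if nm=="B" else 0),.02)[:2] for u,v in q]).astype(np.float32)
            f=cv2.fitLine(p,cv2.DIST_HUBER,0,.001,.001).ravel();print(nm,len(q),f.round(4),np.degrees(np.arctan2(f[1],f[0])).round(2))
E
python3 m1.py
```

```text
top yel [193.5 229.9] 19 ray [0.5548 0.263 ] cloud [0.5564 0.2583 0.0704]
top yel [198.2 236.5] 14 ray [0.5368 0.2492] cloud [0.5342 0.2529 0.0493]
top red [296.9 242.5] 24 ray [ 0.5243 -0.0233] cloud [ 0.524  -0.0236  0.0922]
top red [350.7 259. ] 26 ray [ 0.4822 -0.171 ] cloud [ 0.4817 -0.171   0.0919]
top white [332.1 204.4] 4438 ray [ 0.6429 -0.1205] cloud [ 0.6282 -0.1165  0.1122]
top white [269.2 222.1] 430 ray [0.5875 0.0592] cloud [0.5875 0.0593 0.0212]
top white [197.7 265.8] 1061 ray [0.4582 0.2577] cloud [0.4389 0.2484 0.0034]
top blue [246.  220.5] 114 ray [0.5847 0.1201] cloud [0.5836 0.1201 0.0647]
top blue [288. 220.] 45 ray [0.5887 0.0035] cloud [0.5886 0.0035 0.0647]
L 39 [0.9994 0.0346 0.592  0.1386] 1.98
R 28 [ 0.3855  0.9227  0.5206 -0.2036] 67.32
B 116 [ 0.0798 -0.9968  0.4607 -0.0955] -85.42
scene yel [455.3 210.9] 93 ray [0.5447 0.268 ] cloud [0.545  0.2666 0.0703]
scene yel [453.2 221.9] 26 ray [0.5752 0.241 ] cloud [0.5626 0.2525 0.0494]
scene red [345.8 233.9] 25 ray [ 0.5177 -0.0226] cloud [ 0.5234 -0.0257  0.0922]
scene red [279.4 241.4] 34 ray [ 0.4764 -0.1727] cloud [ 0.4827 -0.1755  0.0922]
scene white [389.3 260.8] 345 ray [0.5857 0.0624] cloud [0.5889 0.0616 0.0218]
scene white [342.2 298.8] 278 ray [ 0.6401 -0.089 ] cloud [ 0.702  -0.1227  0.116 ]
scene blue [412.8 245.5] 189 ray [0.5981 0.1133] cloud [0.5998 0.1175 0.063 ]
scene blue [396.5 345.5] 81 ray [ 0.8143 -0.0554] cloud [ 0.8295 -0.0635  0.0996]
```

```bash
cat > plan.py <<'E'
from h import *
import sys
def plan(wps,hand=1,start=None):
    # wps: list of (x,y,z,yawdeg,nrows) ; prints world->tool deltas per waypoint
    s=sense();p=np.array(s["eef_pos"]) if start is None else np.array(start[:3]);yaw=np.degrees(s["tcp_rot"][2]) if start is None else start[3]
    for x,y,z,yw,n in wps:
        d=(np.array([x,y,z])-p)/n;dy=((yw-yaw+180)%360-180)/n;rows=[]
        for i in range(n):
            a=np.radians(yaw);t=[np.cos(a)*d[0]+np.sin(a)*d[1],np.sin(a)*d[0]-np.cos(a)*d[1],-d[2]]
            rows.append([hand]+[round(float(q)*100,2) for q in t]+[round(float(-dy),2)]);yaw+=dy
        p=np.array([x,y,z]);print(n,rows)
E
python3 - <<'E'
from plan import *
print(np.round(pose("wrist",sense())[0]["mount"],3),camera_model("wrist")["fx"])
plan([(.40,-.30,.30,55,12),(.45,-.05,.36,92,8)])
E
```

```text
[[-0.    -0.956 -0.293  0.075]
 [ 1.    -0.     0.     0.002]
 [-0.    -0.293  0.956 -0.143]
 [ 0.     0.     0.     1.   ]] 347.5649572324623
12 [[1, 2.7, -1.62, -0.58, -3.53], [1, 2.8, -1.45, -0.58, -3.53], [1, 2.88, -1.28, -0.58, -3.53], [1, 2.96, -1.1, -0.58, -3.53], [1, 3.02, -0.91, -0.58, -3.53], [1, 3.07, -0.72, -0.58, -3.53], [1, 3.11, -0.53, -0.58, -3.53], [1, 3.13, -0.34, -0.58, -3.53], [1, 3.15, -0.15, -0.58, -3.53], [1, 3.15, 0.05, -0.58, -3.53], [1, 3.14, 0.24, -0.58, -3.53], [1, 3.12, 0.43, -0.58, -3.53]]
8 [[1, 2.92, -1.28, -0.75, -4.62], [1, 3.01, -1.04, -0.75, -4.62], [1, 3.09, -0.79, -0.75, -4.62], [1, 3.14, -0.54, -0.75, -4.62], [1, 3.17, -0.29, -0.75, -4.62], [1, 3.19, -0.03, -0.75, -4.62], [1, 3.18, 0.23, -0.75, -4.62], [1, 3.15, 0.48, -0.75, -4.62]]
```

{"name": "jog_arm", "arguments": {"rows": [[1, 2.7, -1.6, -0.6, -3.5], [1, 2.8, -1.4, -0.6, -3.5], [1, 2.9, -1.3, -0.6, -3.5], [1, 3.0, -1.1, -0.6, -3.5], [1, 3.0, -0.9, -0.6, -3.5], [1, 3.1, -0.7, -0.6, -3.5], [1, 3.1, -0.5, -0.6, -3.5], [1, 3.1, -0.3, -0.6, -3.5]]}}

```text
time_s: 0.77
eef_pos: [0.3109, -0.3875, 0.2795]
tcp_rot: [-3.141, 0.0, 0.713]
force: [-0.2, -0.9, 0.4]
finger_gap: 0.0857
finger_force: 0.0
```

{"name": "jog_arm", "arguments": {"rows": [[1, 3.1, -0.1, -0.6, -3.5], [1, 3.1, 0.1, -0.6, -3.5], [1, 3.1, 0.2, -0.6, -3.5], [1, 3.1, 0.4, -0.6, -3.5], [1, 2.9, -1.3, -0.8, -4.6], [1, 3.0, -1.0, -0.8, -4.6], [1, 3.1, -0.8, -0.8, -4.6], [1, 3.1, -0.5, -0.8, -4.6]]}}

```text
time_s: 1.43
eef_pos: [0.4268, -0.178, 0.3356]
tcp_rot: [-3.141, 0.0, 1.279]
force: [-0.1, -0.1, -0.3]
finger_gap: 0.0853
finger_force: 0.0
```

{"name": "jog_arm", "arguments": {"rows": [[1, 3.2, -0.3, -0.8, -4.6], [1, 3.2, 0, -0.8, -4.6], [1, 3.2, 0.2, -0.8, -4.6], [1, 3.2, 0.5, -0.8, -4.6], [1, 0, 0, 0, 0], [1, 0, 0, 0, 0]]}}

```text
time_s: 1.93
eef_pos: [0.4533, -0.0526, 0.3674]
tcp_rot: [3.141, -0.0, 1.599]
force: [0.9, -1.4, 0.3]
finger_gap: 0.0853
finger_force: 0.0
```

```bash
python3 - <<'E'
from h import *
s=sense();im,d,P=snap("wrist","w1.png");np.save("/tmp/ws.npy",s,allow_pickle=True)
E
```

```text
(no output)
```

View pics/w1.png

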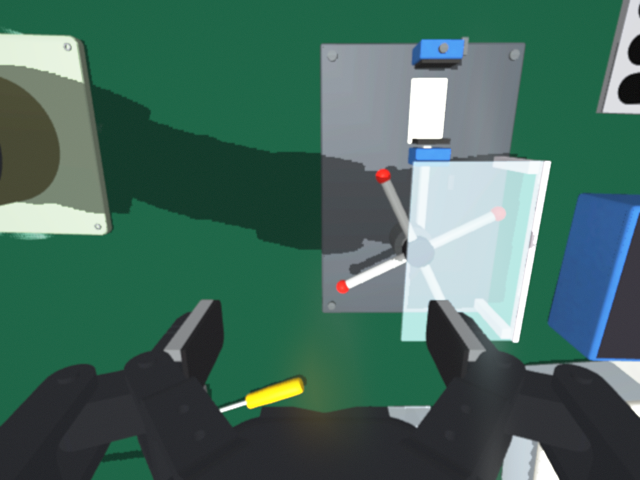

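The wrist view shows the plate's near edge at u≈321, v 45–312, and the nest pad around (428,110). The anvil is at (438,52) and the jaw at (430,155). Red balls are at (383,175), (343,286) and (500,214).

```bash
cat > m2.py <<'E'
from h import *
z=np.load("/tmp/wrist.npz");im,d=z["im"],z["d"];s=np.load("/tmp/ws.npy",allow_pickle=True).item();P=pose("wrist",s)
hsv=cv2.cvtColor(im,cv2.COLOR_RGB2HSV);H,S,V=[a.astype(int) for a in cv2.split(hsv)];X=cloud(P,d)
green=(H>60)&(H<95)&(S>90)
def line(pts,z):
    p=np.array([ray(P,u,v,z)[:2] for u,v in pts],np.float32);f=cv2.fitLine(p,cv2.DIST_HUBER,0,.001,.001).ravel()
    print(f.round(4),np.degrees(np.arctan2(f[1],f[0])).round(2),"resid",np.abs((p-f[2:])@[f[1],-f[0]]).mean().round(4));return f
print("near");near=line([(np.flatnonzero(~green[v,300:360])[0]+299.5,v) for v in list(range(50,118))+list(range(225,305))],.02)
print("anvil end");line([(u,np.flatnonzero(~green[25:70,u])[0]+24.5) for u in range(335,405)],.02)
print("jaw end");line([(u,np.flatnonzero(~green[290:330,u])[-1]+290.5) for u in range(340,395)],.02)
def blob(m,zz,lab,amin=30):
    n,l,st,c=cv2.connectedComponentsWithStats(m.astype(np.uint8))
    for i in range(1,n):
        if st[i,4]>=amin and st[i,0]>315 and st[i,0]<510 and st[i,1]<300:
            cn=cv2.findContours((l==i).astype(np.uint8),0,2)[0][0];r=cv2.minAreaRect(cn);bx=cv2.boxPoints(r)
            print(lab,c[i].round(1),st[i],"ray",ray(P,*c[i],zz)[:2].round(4),"cloud",np.median(X[l==i],0).round(4));
            if lab!="red": print([ray(P,u,v,zz)[:2].round(4).tolist() for u,v in bx])
blob(((H<6)|(H>174))&(S>150)&(V>90),.085,"red")
blob((S<20)&(V>235),.021,"white",300)
blob((H>100)&(H<120)&(S>130)&(V>70),.064,"blue",200)
np.set_printoptions(linewidth=200)
for u in (425,435,445): print(u,[(v,X[v,u].round(3).tolist(),im[v,u].tolist()) for v in list(range(60,80,3))+list(range(134,164,3))])
E
python3 m2.py
```

```text
near
[ 0.0345 -0.9994  0.4503 -0.1022] -88.02 resid 0.0003
anvil end
[0.9996 0.0277 0.5031 0.1307] 1.59 resid 0.0
jaw end
[ 0.9996  0.0287  0.5253 -0.2479] 1.64 resid 0.0
red [382.5 175.3] [376 169  14  14 156] ray [ 0.5237 -0.0265] cloud [ 0.5227 -0.0258  0.0915]
red [341.7 286.6] [337 280  12  13 107] ray [ 0.4807 -0.1748] cloud [ 0.4805 -0.1719  0.0919]
white [426.8 108. ] [ 408   78   40   66 2169] ray [0.5861 0.0558] cloud [0.586  0.0559 0.0206]
[[0.5644, 0.0108], [0.5617, 0.0939], [0.6082, 0.0925], [0.6135, 0.0092]]
white [519.7 251.1] [ 474  161   77  181 2897] ray [ 0.7468 -0.1391] cloud [ 0.6985 -0.1182  0.1125]
[[0.6803, -0.2774], [0.6845, 0.0033], [0.7637, -0.008], [0.7733, -0.2933]]
white [422.3 196.1] [416 167  14  63 611] ray [ 0.5931 -0.0611] cloud [ 0.567  -0.0457  0.112 ]
[[0.5866, -0.1085], [0.584, -0.0198], [0.5989, -0.0205], [0.6023, -0.1093]]
white [462.4 229.7] [429 212  67  37 720] ray [ 0.6569 -0.1087] cloud [ 0.6186 -0.0848  0.112 ]
[[0.6089, -0.1247], [0.695, -0.0786], [0.7041, -0.093], [0.6174, -0.1399]]
white [373.5 272.3] [346 259  60  29 424] ray [ 0.532
[... 2236 characters left out ...]
, [42, 41, 42]), (66, [0.598, 0.103, 0.04], [34, 34, 34]), (69, [0.605, 0.103, 0.018], [118, 125, 133]), (72, [0.605, 0.1, 0.019], [128, 137, 144]), (75, [0.605, 0.096, 0.02], [128, 136, 144]), (78, [0.606, 0.093, 0.02], [255, 255, 254]), (134, [0.615, 0.024, 0.019], [127, 135, 142]), (137, [0.615, 0.02, 0.021], [117, 123, 130]), (140, [0.602, 0.016, 0.062], [77, 77, 76]), (143, [0.602, 0.013, 0.063], [87, 89, 91]), (146, [0.617, 0.008, 0.019], [126, 135, 141]), (149, [0.603, 0.006, 0.064], [73, 147, 236]), (152, [0.603, 0.002, 0.063], [82, 162, 246]), (155, [0.603, -0.002, 0.064], [82, 162, 245]), (158, [0.604, -0.005, 0.064], [81, 161, 245]), (161, [0.604, -0.009, 0.065], [120, 152, 193])]
```

{"name": "jog_arm", "arguments": {"rows": [[1, 3.1, 1.0, 1.5, 0], [1, 3.1, 1.0, 1.5, 0], [1, 3.1, 1.0, 1.5, 0], [1, 3.1, 1.0, 1.5, 0], [1, 3.1, 1.0, 1.5, 0], [1, 3.1, 1.0, 1.5, 0], [1, 3.1, 1.0, 1.5, 0], [1, 3.1, 1.0, 1.5, 0]]}}

```text
time_s: 2.65
eef_pos: [0.5274, 0.1964, 0.2461]
tcp_rot: [-3.141, 0.001, 1.594]
force: [0.8, -1.2, 0.5]
finger_gap: 0.0851
finger_force: 0.0
```

{"name": "jog_arm", "arguments": {"rows": [[1, 3.1, 1.0, 1.5, 0], [1, 3.1, 1.0, 1.5, 0], [1, 0, 0, 0, 0], [1, 0, 0, 0, 0], [1, 0, 0, 0, 0]]}}

```text
time_s: 3.07
eef_pos: [0.5456, 0.2571, 0.2171]
tcp_rot: [-3.141, 0.001, 1.594]
force: [-0.6, 0.3, -0.0]
finger_gap: 0.0856
finger_force: 0.0
```

```bash
python3 - <<'E'
from h import *
s=sense();im,d,P=snap("wrist","w2.png");print(s["eef_pos"].round(4) if hasattr(s["eef_pos"],"round") else s["eef_pos"],s["tcp_rot"])
H,S,V=[a.astype(int) for a in cv2.split(cv2.cvtColor(im,cv2.COLOR_RGB2HSV))];X=cloud(P,d)
m=((H>20)&(H<35)&(S>120)&(V>90)).astype(np.uint8)
n,l,st,c=cv2.connectedComponentsWithStats(m)
for i in range(1,n):
    if st[i,4]>60:
        cn=cv2.findContours((l==i).astype(np.uint8),0,2)[0][0];(u,v),r=cv2.minEnclosingCircle(cn)
        print(c[i],st[i],(u,v,r),ray(P,*c[i],.069),np.median(X[l==i],0))
E
```

```text
[0.5456 0.2571 0.2171] [-3.14123977e+00  1.04349700e-03  1.59433933e+00]
[498.46945987  83.79303382] [ 474   58   50   52 1981] (498.76531982421875, 83.85713958740234, 26.92731475830078) [0.67767446 0.36911249 0.069     ] [0.67885639 0.36931188 0.06616893]
[547.77956989 180.9516129 ] [539 171  17  24 186] (546.5, 182.5, 13.729630470275879) [0.73121642 0.296083   0.069     ] [0.73326895 0.29604546 0.06596792]
[325.38953488 188.59302326] [307 183  41  18 172] (327.0, 198.0, 20.099849700927734) [0.54666202 0.28535978 0.069     ] [0.54633812 0.28310285 0.05030592]
[326.07896996 211.34763948] [ 307  193   39   38 1165] (326.0, 211.0, 19.416587829589844) [0.54772248 0.265936   0.069     ] [0.54769944 0.26614047 0.06957347]
```

View pics/w2.png

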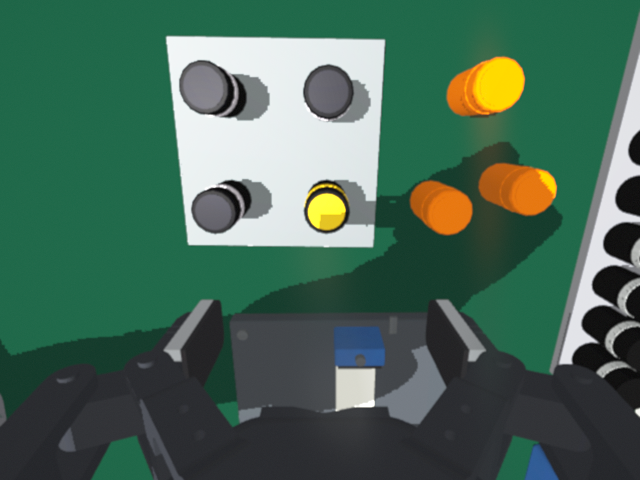

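{"name": "jog_arm", "arguments": {"rows": [[1, 0.45, 0.1, 1.5, 0], [1, 0.45, 0.1, 2.5, 0], [1, 0, 0, 3, 0], [1, 0, 0, 3, 0], [1, 0, 0, 2.5, 0], [1, 0, 0, 2.5, 0], [1, 0, 0, 2, 0], [1, 0, 0, 1.8, 0]], "newtons": 40}}

```text
time_s: 3.78
eef_pos: [0.5475, 0.2661, 0.0287]
tcp_rot: [3.141, 0.0, 1.594]
force: [0.4, -0.1, 0.2]
finger_gap: 0.0855
finger_force: 0.0
```

{"name": "jog_arm", "arguments": {"rows": [[1, 0, 0, 0, 0], [0.2, 0, 0, 0, 0], [0.2, 0, 0, 0, 0], [0.2, 0, 0, 0, 0], [0.2, 0, 0, 0, 0], [0.2, 0, 0, 0, 0], [0.2, 0, 0, 0, 0], [0.2, 0, 0, 0, 0]]}}

```text
time_s: 4.45
eef_pos: [0.5477, 0.2677, 0.0307]
tcp_rot: [3.14, -0.001, 1.596]
force: [-1.6, -2.2, 11.5]
finger_gap: 0.0394
finger_force: 39.1
```

{"name": "jog_arm", "arguments": {"rows": [[0.2, 0, 0, -1, 0], [0.2, 0, 0, -2, 0], [0.2, 0, 0, -3, 0], [0.2, 0, 0, -3, 0], [0.2, 0, 0, -1, 0], [0.2, 0, 0, 0, 0], [0.2, 0, 0, 0, 0], [0.2, 0, 0, 0, 0]]}}

```text
time_s: 5.12
eef_pos: [0.5467, 0.2674, 0.1286]
tcp_rot: [-3.141, 0.001, 1.596]
force: [-0.4, 0.0, -2.0]
finger_gap: 0.0392
finger_force: 40.6
```

```bash
python3 - <<'E'
from plan import *
s=sense();print(s["eef_pos"],s["force"],s["finger_gap"],s["finger_force"])
im,d,P=snap("scene");cv2.imwrite("pics/s1.png",cv2.resize(im[130:330,330:530,::-1],None,fx=3,fy=3))
plan([(.587,.059,.129,91.8,8)])
E
```

```text
[0.54671389 0.26738764 0.12858341] [-0.37927015  0.03379723 -1.99379201] 0.03915385063139698 40.58138075983152
8 [[1, -2.62, 0.44, -0.01, -0.04], [1, -2.62, 0.44, -0.01, -0.04], [1, -2.62, 0.43, -0.01, -0.04], [1, -2.62, 0.43, -0.01, -0.04], [1, -2.62, 0.43, -0.01, -0.04], [1, -2.62, 0.43, -0.01, -0.04], [1, -2.62, 0.43, -0.01, -0.04], [1, -2.62, 0.42, -0.01, -0.04]]
```

View pics/s1.png

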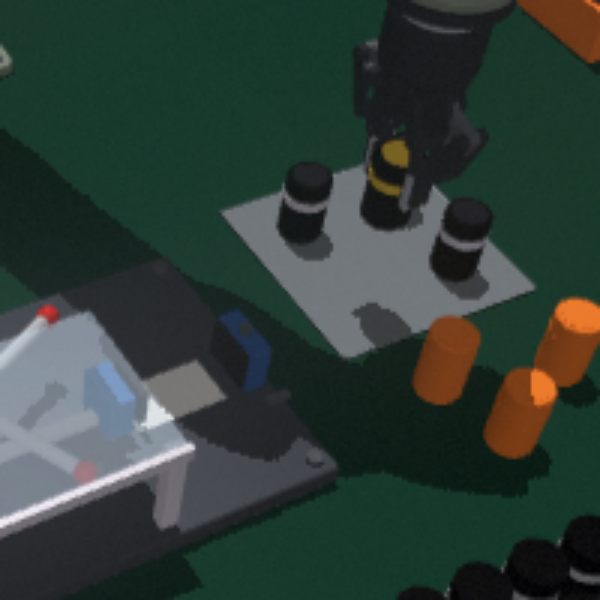

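{"name": "jog_arm", "arguments": {"rows": [[0.2, -2.6, 0.4, 0, 0], [0.2, -2.6, 0.4, 0, 0], [0.2, -2.6, 0.4, 0, 0], [0.2, -2.6, 0.4, 0, 0], [0.2, -2.6, 0.4, 0, 0], [0.2, -2.6, 0.5, 0, 0], [0.2, -2.6, 0.5, 0, 0], [0.2, -2.6, 0.5, 0, 0]]}}

```text
time_s: 5.83
eef_pos: [0.5871, 0.0593, 0.1284]
tcp_rot: [-3.14, 0.0, 1.596]
force: [0.5, -0.2, -0.4]
finger_gap: 0.0389
finger_force: 40.6
```

{"name": "jog_arm", "arguments": {"rows": [[0.2, 0, 0, 1, 0], [0.2, 0, 0, 2, 0], [0.2, 0, 0, 2, 0], [0.2, 0, 0, 1.5, 0], [0.2, 0, 0, 0.6, 0], [0.2, 0, 0, 0.3, 0], [0.2, 0, 0, 0, 0], [0.2, 0, 0, 0, 0]]}}

```text
time_s: 6.5
eef_pos: [0.5875, 0.0608, 0.0558]
tcp_rot: [3.141, -0.0, 1.596]
force: [-0.2, 0.7, -1.7]
finger_gap: 0.0394
finger_force: 40.6
```

```bash
python3 - <<'E'
from h import *
s=sense();print(s["eef_pos"],s["force"],s["finger_gap"],s["finger_force"],s["tcp_rot"])
im,d,P=snap("scene");cv2.imwrite("pics/s2.png",cv2.resize(im[180:330,300:500,::-1],None,fx=4,fy=4))
E
```

```text
[0.58752336 0.06078495 0.05581749] [-0.1952395   0.74179874 -1.69664778] 0.03940387533038129 40.60327275423333 [ 3.14114734e+00 -2.04054385e-04  1.59612762e+00]
```

View pics/s2.png

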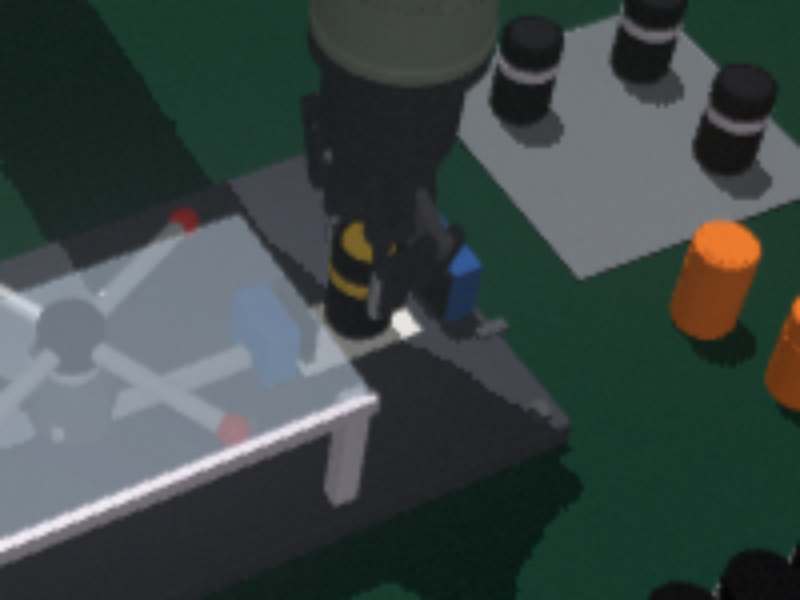

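The crop shows the barrel upright over the nest pad, between jaw and anvil and clear of both, about 8 mm up.

{"name": "jog_arm", "arguments": {"rows": [[0.2, 0, 0, 0.2, 0], [0.2, 0, 0, 0.2, 0], [0.2, 0, 0, 0.1, 0], [0.2, 0, 0, 0.1, 0], [0.2, 0, 0, 0, 0], [0.2, 0, 0, 0, 0]]}}

```text
time_s: 7.05
eef_pos: [0.5873, 0.0606, 0.0493]
tcp_rot: [-3.142, -0.0, 1.596]
force: [-0.6, 1.0, -1.3]
finger_gap: 0.0391
finger_force: 40.6
```

{"name": "jog_arm", "arguments": {"rows": [[0.2, 0, 0, 0.1, 0], [0.2, 0, 0, 0, 0], [0.2, 0, 0, 0, 0]]}}

```text
time_s: 7.3
eef_pos: [0.5873, 0.0606, 0.0483]
tcp_rot: [-3.142, -0.0, 1.596]
force: [-1.1, 0.4, -1.1]
finger_gap: 0.0389
finger_force: 40.6
```

{"name": "jog_arm", "arguments": {"rows": [[0.2, 0, 0, 0.05, 0], [0.2, 0, 0, 0, 0], [0.2, 0, 0, 0, 0]]}}

```text
time_s: 7.55
eef_pos: [0.5874, 0.0607, 0.0478]
tcp_rot: [3.141, -0.0, 1.596]
force: [0.2, -0.5, -0.6]
finger_gap: 0.0394
finger_force: 40.7
```

{"name": "jog_arm", "arguments": {"rows": [[0.2, 0, 0, 0.05, 0], [0.2, 0, 0, 0, 0], [0.2, 0, 0, 0, 0]]}}

```text
time_s: 7.8
eef_pos: [0.5874, 0.0607, 0.0478]
tcp_rot: [3.141, -0.0, 1.596]
force: [-3.0, -0.7, 8.4]
finger_gap: 0.0387
finger_force: 41.4
```

{"name": "jog_arm", "arguments": {"rows": [[0.6, 0, 0, 0, 0], [0.8, 0, 0, 0, 0], [0.8, 0, 0, 0, 0], [0.8, 0, 0, 0, 0], [0.8, 0, 0, 0, 0], [0.8, 0, 0, 0, 0], [0.8, 0, 0, -0.5, 0], [0.8, 0, 0, -1.0, 0]]}}

```text
time_s: 8.47
eef_pos: [0.5869, 0.0606, 0.0621]
tcp_rot: [-3.14, 0.0, 1.596]
force: [-0.8, 0.7, 0.2]
finger_gap: 0.0683
finger_force: 0.0
```

{"name": "jog_arm", "arguments": {"rows": [[0.8, 0, 0, -2, 0], [0.8, 0, 0, -3, 0], [0.8, 0, 0, -3, 0], [0.8, -1, 0, -3, 0], [0.8, -2, -1, -3, 0], [0.2, -2, -1, -1, 0], [0, -2, -1, 0, 0], [0, -2, -1, 0, 0]]}}

```text
time_s: 9.13
eef_pos: [0.5493, -0.0312, 0.2141]
tcp_rot: [3.14, 0.0, 1.596]
force: [-0.5, -0.3, 0.1]
finger_gap: 0.0329
finger_force: 0.0
```

```bash
cat > look.py <<'E'
from h import *
import sys
s=sense();im,d,P=snap("wrist",sys.argv[1] if len(sys.argv)>1 else None);np.save("/tmp/ws.npy",s,allow_pickle=True)
print(np.round(s["eef_pos"],4),np.degrees(s["tcp_rot"][2]).round(2),np.round(s["force"],1),round(float(s["time_s"]),2),"J",np.round(s["joints"],2))
def blobs(im,d,P,lab):
    H,S,V=[a.astype(int) for a in cv2.split(cv2.cvtColor(im,cv2.COLOR_RGB2HSV))];X=cloud(P,d)
    for nm,m,zz in(("yel",(H>20)&(H<35)&(S>120)&(V>70),.086),("red",((H<6)|(H>174))&(S>130)&(V>70),.085)):
        n,l,st,c=cv2.connectedComponentsWithStats(m.astype(np.uint8))
        for i in range(1,n):
            q=ray(P,*c[i],zz)
            if st[i,4]>=15 and .45<q[0]<.72 and -.27<q[1]<.12:
                a=np.degrees(np.arctan2(q[1]+.12,q[0]-.5762))-1.8
                print(lab,nm,c[i].round(0),st[i,4],q[:2].round(4),np.median(X[l==i],0).round(4),"ang %.1f r %.4f"%(a%360,np.hypot(q[0]-.5762,q[1]+.12)))
blobs(im,d,P,"wrist")
im,d,P=snap("top");blobs(im,d,P,"top")
E
python3 look.py w3.png
```

```text
[ 0.5493 -0.0312  0.2141] 91.45 [-0.5 -0.3  0.1] 9.13 J [ 0.23  0.71 -0.44  1.6   0.36  0.91 -0.31]
wrist yel [379. 110.] 1710 [0.588  0.0589] [0.5879 0.0589 0.0865] ang 84.4 r 0.1793
wrist yel [354. 120.] 164 [0.5704 0.0516] [0.57  0.051 0.07 ] ang 90.1 r 0.1717
wrist red [291. 221.] 371 [ 0.5238 -0.0266] [ 0.5243 -0.025   0.0916] ang 117.5 r 0.1070
```

View pics/w3.png

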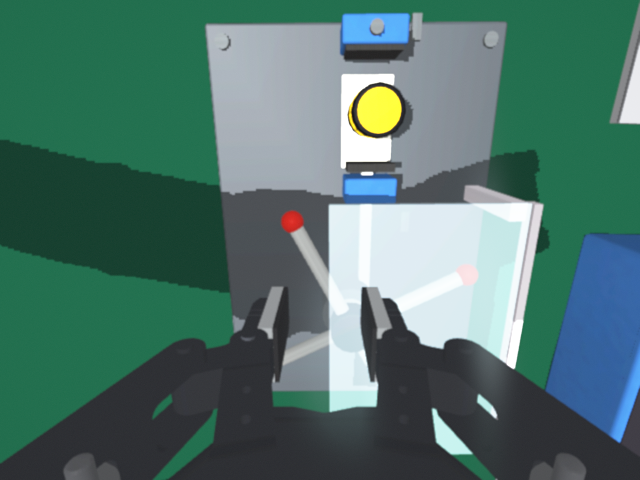

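```bash
cat > arc.py <<'E'
from plan import *
HUB=np.array([.5762,-.1200]);PSI=1.8
def at(phi,gap,r=.09):   # finger-centre xy, yaw for spoke at station angle phi, gap to spoke (m)
    a=np.radians(phi+PSI);d=np.array([np.cos(a),np.sin(a)]);m=np.array([-d[1],d[0]])
    return (*(HUB+r*d-(.017+gap)*m),phi+PSI-90)
E
python3 - <<'E'
from arc import *
x,y,w=at(207,.008);print(x,y,w);plan([(x,y,.15,w,6),(x,y,.066,w,4)],0)
E
```

```text
0.4852885569435095 -0.1414501636680578 118.80000000000001
6 [[0, -1.77, -1.09, 1.06, -4.59], [0, -1.68, -1.23, 1.06, -4.59], [0, -1.57, -1.36, 1.06, -4.59], [0, -1.46, -1.48, 1.06, -4.59], [0, -1.34, -1.6, 1.06, -4.59], [0, -1.2, -1.7, 1.06, -4.59]]
4 [[0, 0.0, 0.0, 2.1, -0.0], [0, 0.0, 0.0, 2.1, -0.0], [0, 0.0, 0.0, 2.1, -0.0], [0, 0.0, 0.0, 2.1, -0.0]]
```

{"name": "jog_arm", "arguments": {"rows": [[0, -1.8, -1.1, 1.1, -4.6], [0, -1.7, -1.2, 1.1, -4.6], [0, -1.6, -1.3, 1.1, -4.6], [0, -1.5, -1.5, 1.1, -4.6], [0, -1.3, -1.6, 1.0, -4.6], [0, -1.2, -1.7, 1.0, -4.5], [0, 0, 0, 0, 0], [0, 0, 0, 0, 0]]}}

```text
time_s: 9.9
eef_pos: [0.4873, -0.1394, 0.1486]
tcp_rot: [-3.141, -0.0, 2.074]
force: [0.3, 0.7, 1.5]
finger_gap: 0.0001
finger_force: 0.0
```

```bash
python3 look.py; python3 - <<'E'
from arc import *
print(sense()["finger_gap"]);x,y,w=at(207,.008);plan([(x,y,.066,w,4)],0)
E
```

```text
[ 0.4873 -0.1394  0.1486] 118.85 [0.3 0.7 1.5] 9.9 J [ 0.51  0.77 -0.54  1.82  0.58  0.71  0.14]
wrist yel [614.  45.] 1181 [0.5645 0.0366] [0.5731 0.0454 0.0651] ang 92.5 r 0.1571
wrist red [479. 116.] 828 [ 0.524  -0.0261] [ 0.5216 -0.0277  0.0914] ang 117.3 r 0.1074
wrist red [289. 293.] 468 [ 0.4803 -0.1739] [ 0.4798 -0.1706  0.0912] ang 207.5 r 0.1100
top yel [268. 215.] 15 [0.598  0.0568] [0.6009 0.0549 0.0883] ang 81.2 r 0.1781
top red [297. 243.] 25 [ 0.5242 -0.0233] [ 0.5227 -0.0238  0.093 ] ang 116.5 r 0.1098
0.00016600784451846387
4 [[0, -0.04, -0.1, 2.07, 0.03], [0, -0.04, -0.1, 2.07, 0.03], [0, -0.04, -0.1, 2.07, 0.03], [0, -0.04, -0.1, 2.07, 0.03]]
```

{"name": "jog_arm", "arguments": {"rows": [[0, 0, -0.1, 2.0, 0], [0, 0, -0.1, 2.1, 0], [0, 0, -0.1, 2.1, 0], [0, 0, -0.1, 2.1, 0], [0, 0, 0, 0, 0], [0, -0.4, 0, 0, 0], [0, -0.4, 0, 0, 0], [0, 0, 0, 0, 0]]}}

```text
time_s: 10.67
eef_pos: [0.489, -0.1483, 0.0666]
tcp_rot: [3.14, 0.001, 2.075]
force: [0.8, 0.8, 0.4]
finger_gap: 0.0001
finger_force: 0.0
```

{"name": "jog_arm", "arguments": {"rows": [[0, -0.47, -0.08, 0, -3], [0, -0.47, -0.08, 0, -3], [0, -0.47, -0.08, 0, -3], [0, 0, 0, 0, 0]]}}

```text
time_s: 11.0
eef_pos: [0.4939, -0.1613, 0.0664]
tcp_rot: [3.14, 0.0, 2.236]
force: [0.1, 2.1, 1.0]
finger_gap: 0.0003
finger_force: 0.7
```

```bash
python3 look.py
```

```text
[ 0.4939 -0.1613  0.0664] 128.12 [0.1 2.1 1. ] 11.0 J [ 0.51  0.92 -0.48  1.84  0.75  0.57  0.21]
wrist red [604.  79.] 2870 [ 0.5106 -0.0346] [ 0.5076 -0.0379  0.0911] ang 125.7 r 0.1077
wrist red [274. 342.] 29 [ 0.4834 -0.1814] [ 0.4839 -0.1824  0.0832] ang 211.7 r 0.1112
top yel [268. 215.] 16 [0.5984 0.0567] [0.6004 0.055  0.0858] ang 81.0 r 0.1781
top red [300. 248.] 27 [ 0.5108 -0.0323] [ 0.5093 -0.0323  0.0927] ang 124.9 r 0.1094
```

{"name": "jog_arm", "arguments": {"rows": [[0, -0.63, -0.1, 0, -4], [0, -0.63, -0.1, 0, -4], [0, -0.63, -0.1, 0, -4], [0, -0.63, -0.1, 0, -4], [0, -0.63, -0.1, 0, -4], [0, -0.63, -0.1, 0, -4], [0, -0.63, -0.1, 0, -4], [0, -0.63, -0.1, 0, -4]]}}

```text
time_s: 11.77
eef_pos: [0.5271, -0.1981, 0.066]
tcp_rot: [-3.141, -0.001, 2.794]
force: [-7.5, 4.4, 6.0]
finger_gap: -0.0003
finger_force: 4.4
```

```bash
python3 look.py
```

```text
[ 0.5271 -0.1981  0.066 ] 160.11 [-7.5  4.4  6. ] 11.77 J [ 0.63  1.   -0.67  1.68  0.84  0.78  0.78]
wrist red [609.  83.] 2764 [ 0.4752 -0.0815] [ 0.4744 -0.0859  0.091 ] ang 157.3 r 0.1081
wrist red [274. 342.] 36 [ 0.5279 -0.2213] [ 0.5289 -0.2221  0.0832] ang 242.7 r 0.1122
top yel [268. 215.] 16 [0.5984 0.0567] [0.6009 0.0548 0.0877] ang 81.0 r 0.1781
top red [317. 261.] 27 [ 0.4752 -0.0805] [ 0.4747 -0.0793  0.0912] ang 156.8 r 0.1084
```

```bash
python3 - <<'E'
from arc import *
s=sense();p=np.array(s["eef_pos"]);a=s["tcp_rot"][2];w0=np.degrees(a)
q=p+.01*np.array([np.cos(a),np.sin(a),0])
x,y,w=at(157.2,.008);plan([(*q[:2],p[2],w0,2),(*q[:2],.122,w0,3),(x,y,.122,w,14),(x,y,.066,w,4)],0)
E
```

```text
2 [[0, 0.5, 0.0, -0.0, -0.0], [0, 0.5, 0.0, -0.0, -0.0]]
3 [[0, 0.0, 0.0, -1.87, -0.0], [0, 0.0, 0.0, -1.87, -0.0], [0, 0.0, 0.0, -1.87, -0.0]]
14 [[0, 0.44, 0.83, -0.0, 6.5], [0, 0.53, 0.78, -0.0, 6.5], [0, 0.61, 0.72, -0.0, 6.5], [0, 0.69, 0.64, -0.0, 6.5], [0, 0.76, 0.56, -0.0, 6.5], [0, 0.82, 0.47, -0.0, 6.5], [0, 0.86, 0.37, -0.0, 6.5], [0, 0.9, 0.27, -0.0, 6.5], [0, 0.93, 0.17, -0.0, 6.5], [0, 0.94, 0.07, -0.0, 6.5], [0, 0.94, -0.04, -0.0, 6.5], [0, 0.93, -0.15, -0.0, 6.5], [0, 0.91, -0.25, -0.0, 6.5], [0, 0.87, -0.35, -0.0, 6.5]]
4 [[0, 0.0, 0.0, 1.4, -0.0], [0, 0.0, 0.0, 1.4, -0.0], [0, 0.0, 0.0, 1.4, -0.0], [0, 0.0, 0.0, 1.4, -0.0]]
```

{"name": "jog_arm", "arguments": {"rows": [[0, 0.5, 0, 0, 0], [0, 0.5, 0, 0, 0], [0, 0, 0, -1.9, 0], [0, 0, 0, -1.9, 0], [0, 0, 0, -1.8, 0], [0, 0.45, 0.85, 0, 6.5], [0, 0.5, 0.8, 0, 6.5], [0, 0.6, 0.7, 0, 6.5]]}}

```text
time_s: 12.53
eef_pos: [0.5142, -0.1661, 0.1218]
tcp_rot: [3.142, 0.001, 2.444]
force: [0.0, 0.0, 0.3]
finger_gap: -0.0002
finger_force: 0.0
```

{"name": "jog_arm", "arguments": {"rows": [[0, 0.7, 0.65, 0, 6.5], [0, 0.75, 0.55, 0, 6.5], [0, 0.8, 0.45, 0, 6.5], [0, 0.85, 0.35, 0, 6.5], [0, 0.9, 0.25, 0, 6.5], [0, 0.95, 0.15, 0, 6.5], [0, 0.95, 0.05, 0, 6.5], [0, 0.95, -0.05, 0, 6.5]]}}

```text
time_s: 13.2
eef_pos: [0.5033, -0.0917, 0.1217]
tcp_rot: [3.141, 0.0, 1.536]
force: [-0.6, 0.8, 0.2]
finger_gap: -0.0001
finger_force: 0.0
```

{"name": "jog_arm", "arguments": {"rows": [[0, 0.95, -0.15, 0, 6.5], [0, 0.9, -0.25, 0, 6.5], [0, 0.85, -0.35, 0, 6.5], [0, 0, 0, 0, 0], [0, 0, 0, 0, 0]]}}

```text
time_s: 13.62
eef_pos: [0.4999, -0.0641, 0.1216]
tcp_rot: [3.141, 0.0, 1.207]
force: [0.4, -0.7, 0.1]
finger_gap: -0.0004
finger_force: 0.0
```

```bash
python3 look.py;  python3 - <<'E'
from arc import *
x,y,w=at(157.2,.008);plan([(x,y,.066,w,4)],0)
E
```

```text
[ 0.4999 -0.0641  0.1216] 69.14 [ 0.4 -0.7  0.1] 13.62 J [ 0.2   0.78 -0.24  1.86  0.34  0.54 -0.63]
wrist yel [390.  16.] 652 [0.573  0.0401] [0.5762 0.0425 0.0669] ang 89.3 r 0.1601
wrist red [285. 313.] 264 [ 0.4712 -0.0807] [ 0.4726 -0.0781  0.0906] ang 157.7 r 0.1121
top yel [268. 215.] 16 [0.5984 0.0567] [0.6009 0.0551 0.0862] ang 81.0 r 0.1781
top red [369. 239.] 26 [ 0.5389 -0.2206] [ 0.5371 -0.2195  0.0924] ang 247.9 r 0.1073
4 [[0, 0.02, 0.02, 1.39, 0.02], [0, 0.02, 0.02, 1.39, 0.02], [0, 0.02, 0.02, 1.39, 0.02], [0, 0.02, 0.02, 1.39, 0.02]]
```

{"name": "jog_arm", "arguments": {"rows": [[0, 0, 0, 1.4, 0], [0, 0, 0, 1.4, 0], [0, 0, 0, 1.4, 0], [0, 0, 0, 1.4, 0], [0, -0.4, 0, 0, 0], [0, -0.4, 0, 0, 0], [0, -0.47, -0.08, 0, -3], [0, -0.47, -0.08, 0, -3]]}}

```text
time_s: 14.38
eef_pos: [0.493, -0.0796, 0.0661]
tcp_rot: [3.141, -0.002, 1.312]
force: [1.9, 8.5, -7.5]
finger_gap: -0.0001
finger_force: 4.4
```

{"name": "jog_arm", "arguments": {"rows": [[0, -0.63, -0.1, 0, -4], [0, -0.63, -0.1, 0, -4], [0, -0.63, -0.1, 0, -4], [0, -0.63, -0.1, 0, -4], [0, -0.63, -0.1, 0, -4], [0, -0.63, -0.1, 0, -4], [0, -0.63, -0.1, 0, -4], [0, -0.63, -0.1, 0, -4]]}}

```text
time_s: 15.05
eef_pos: [0.4841, -0.1295, 0.0662]
tcp_rot: [3.14, -0.001, 1.872]
force: [0.3, 9.3, -5.9]
finger_gap: -0.0003
finger_force: 4.5
```

```bash
python3 look.py
```

```text
[ 0.4841 -0.1295  0.0662] 107.23 [ 0.3  9.3 -5.9] 15.05 J [ 0.4   0.89 -0.37  1.91  0.67  0.46 -0.15]
wrist red [606.  79.] 2842 [ 0.5461 -0.0167] [ 0.5419 -0.0189  0.0911] ang 104.4 r 0.1076
wrist red [275. 342.] 24 [ 0.468  -0.1441] [ 0.4678 -0.1451  0.0835] ang 190.8 r 0.1109
top yel [268. 218.] 20 [0.5901 0.057 ] [0.591  0.0559 0.0862] ang 83.7 r 0.1776
top red [294. 235.] 26 [ 0.5441 -0.0149] [ 0.5437 -0.0151  0.0916] ang 105.2 r 0.1099
```

{"name": "jog_arm", "arguments": {"rows": [[0, -0.63, -0.1, 0, -4], [0, -0.63, -0.1, 0, -4], [0, -0.63, -0.1, 0, -4], [0, -0.63, -0.1, 0, -4], [0, -0.63, -0.1, 0, -4], [0, -0.63, -0.1, 0, -4], [0, -0.63, -0.1, 0, -4], [0, -0.63, -0.1, 0, -4]]}}

```text
time_s: 15.82
eef_pos: [0.5023, -0.1763, 0.0662]
tcp_rot: [3.141, -0.001, 2.428]
force: [-4.0, 8.8, 1.7]
finger_gap: -0.0
finger_force: 4.4
```

```bash
python3 look.py
```

```text
[ 0.5023 -0.1763  0.0662] 139.12 [-4.   8.8  1.7] 15.82 J [ 0.57  0.95 -0.57  1.79  0.81  0.65  0.38]
wrist red [609.  81.] 2795 [ 0.4958 -0.0483] [ 0.4935 -0.0521  0.091 ] ang 136.5 r 0.1078
wrist red [275. 342.] 24 [ 0.4957 -0.198 ] [ 0.4963 -0.1989  0.0835] ang 222.3 r 0.1121
top yel [265. 216.] 17 [0.5946 0.0653] [0.5981 0.0626 0.0871] ang 82.5 r 0.1862
top red [305. 253.] 27 [ 0.495  -0.0472] [ 0.4954 -0.0462  0.0924] ang 136.3 r 0.1090
```

{"name": "jog_arm", "arguments": {"rows": [[0, -0.63, -0.1, 0, -4], [0, -0.63, -0.1, 0, -4], [0, -0.63, -0.1, 0, -4], [0, -0.63, -0.1, 0, -4], [0, -0.63, -0.1, 0, -4], [0, -0.63, -0.1, 0, -4], [0, 0, 0, 0, 0]]}}

```text
time_s: 16.5
eef_pos: [0.5316, -0.2016, 0.0657]
tcp_rot: [-3.141, -0.0, 2.844]
force: [-0.7, 0.5, -0.6]
finger_gap: -0.0001
finger_force: 0.1
```

```bash
python3 look.py;python3 - <<'E'
from arc import *
s=sense();p=np.array(s["eef_pos"]);a=s["tcp_rot"][2];w0=np.degrees(a)
q=p+.01*np.array([np.cos(a),np.sin(a),0])
x,y,w=at(160.4,.008);plan([(*q[:2],p[2],w0,2),(*q[:2],.122,w0,3),(x,y,.122,w,14),(x,y,.066,w,4)],0)
E
```

```text
[ 0.5316 -0.2016  0.0657] 162.98 [-0.7  0.5 -0.6] 16.5 J [ 0.65  1.02 -0.7   1.66  0.86  0.81  0.82]
wrist red [609.  80.] 2790 [ 0.4729 -0.0881] [ 0.4724 -0.0926  0.091 ] ang 161.0 r 0.1081
top yel [262. 216.] 21 [0.5948 0.0741] [0.5969 0.0711 0.087 ] ang 82.7 r 0.1950
top red [319. 261.] 28 [ 0.4741 -0.0856] [ 0.4745 -0.0846  0.092 ] ang 159.6 r 0.1078
2 [[0, 0.5, 0.0, -0.0, -0.0], [0, 0.5, 0.0, -0.0, -0.0]]
3 [[0, 0.0, 0.0, -1.88, -0.0], [0, 0.0, 0.0, -1.88, -0.0], [0, 0.0, 0.0, -1.88, -0.0]]
14 [[0, 0.44, 0.83, -0.0, 6.46], [0, 0.53, 0.78, -0.0, 6.46], [0, 0.61, 0.71, -0.0, 6.46], [0, 0.69, 0.64, -0.0, 6.46], [0, 0.76, 0.56, -0.0, 6.46], [0, 0.81, 0.47, -0.0, 6.46], [0, 0.86, 0.37, -0.0, 6.46], [0, 0.9, 0.27, -0.0, 6.46], [0, 0.92, 0.17, -0.0, 6.46], [0, 0.94, 0.07, -0.0, 6.46], [0, 0.94, -0.04, -0.0, 6.46], [0, 0.93, -0.14, -0.0, 6.46], [0, 0.91, -0.25, -0.0, 6.46], [0, 0.87, -0.35, -0.0, 6.46]]
4 [[0, 0.0, 0.0, 1.4, -0.0], [0, 0.0, 0.0, 1.4, -0.0], [0, 0.0, 0.0, 1.4, -0.0], [0, 0.0, 0.0, 1.4, -0.0]]
```

{"name": "jog_arm", "arguments": {"rows": [[0, 0.5, 0, 0, 0], [0, 0.5, 0, 0, 0], [0, 0, 0, -1.9, 0], [0, 0, 0, -1.9, 0], [0, 0, 0, -1.8, 0], [0, 0.45, 0.85, 0, 6.5], [0, 0.5, 0.8, 0, 6.5], [0, 0.6, 0.7, 0, 6.5]]}}

```text
time_s: 17.27
eef_pos: [0.5167, -0.1697, 0.1217]
tcp_rot: [-3.141, 0.001, 2.496]
force: [-0.6, -0.0, -0.8]
finger_gap: 0.0001
finger_force: 0.0
```

{"name": "jog_arm", "arguments": {"rows": [[0, 0.7, 0.65, 0, 6.5], [0, 0.75, 0.55, 0, 6.5], [0, 0.8, 0.45, 0, 6.5], [0, 0.85, 0.35, 0, 6.5], [0, 0.9, 0.25, 0, 6.5], [0, 0.95, 0.15, 0, 6.5], [0, 0.95, 0.05, 0, 6.5], [0, 0.95, -0.05, 0, 6.5]]}}

```text
time_s: 17.93
eef_pos: [0.5019, -0.0959, 0.1216]
tcp_rot: [3.141, 0.0, 1.588]
force: [0.8, 0.2, -0.5]
finger_gap: 0.0003
finger_force: 0.0
```

{"name": "jog_arm", "arguments": {"rows": [[0, 0.95, -0.15, 0, 6.5], [0, 0.9, -0.25, 0, 6.5], [0, 0.85, -0.35, 0, 6.0], [0, 0, 0, 0, 0], [0, 0, 0, 0, 0]]}}

```text
time_s: 18.35
eef_pos: [0.4972, -0.0686, 0.1216]
tcp_rot: [3.141, 0.0, 1.268]
force: [-0.1, -0.3, 0.1]
finger_gap: -0.0003
finger_force: 0.0
```

```bash
python3 look.py;  python3 - <<'E'
from arc import *
x,y,w=at(160.4,.008);plan([(x,y,.066,w,4)],0)
s=np.load("/tmp/ws.npy",allow_pickle=True).item();z=np.load("/tmp/top.npz");P=pose("top");X=cloud(P,z["d"]);im=z["im"]
# jaw / barrel / anvil profile in the top view along y
m=(X[...,2]>.055)&(X[...,2]<.095)&(abs(X[...,0]-.588)<.006)&(X[...,1]>-.02)&(X[...,1]<.14)
for p,c in sorted([(X[v,u].round(3).tolist(),im[v,u].tolist()) for v,u in zip(*np.nonzero(m))],key=lambda t:t[0][1])[::2]: print(p,c)
E
```

```text
[ 0.4972 -0.0686  0.1216] 72.62 [-0.1 -0.3  0.1] 18.35 J [ 0.23  0.78 -0.28  1.87  0.38  0.54 -0.61]
wrist red [285. 312.] 301 [ 0.4696 -0.0863] [ 0.471  -0.0832  0.0905] ang 160.6 r 0.1118
top yel [262. 216.] 20 [0.5958 0.0745] [0.5977 0.0716 0.0854] ang 82.5 r 0.1954
top red [370. 237.] 26 [ 0.5443 -0.223 ] [ 0.5429 -0.2223  0.0919] ang 251.0 r 0.1078
4 [[0, 0.02, 0.02, 1.38, 0.09], [0, 0.02, 0.02, 1.38, 0.09], [0, 0.02, 0.02, 1.38, 0.09], [0, 0.02, 0.02, 1.38, 0.09]]
[0.582, 0.025, 0.067] [81, 122, 187]
[0.592, 0.026, 0.058] [80, 120, 187]
[0.586, 0.026, 0.059] [78, 118, 184]
[0.585, 0.028, 0.07] [91, 129, 195]
[0.591, 0.029, 0.063] [90, 131, 196]
[0.591, 0.031, 0.065] [90, 128, 191]
[0.594, 0.032, 0.063] [93, 130, 193]
[0.594, 0.034, 0.063] [93, 130, 193]
[0.585, 0.034, 0.064] [90, 129, 189]
[0.592, 0.035, 0.057] [91, 130, 191]
[0.591, 0.037, 0.06] [91, 129, 191]
[0.585, 0.037, 0.064] [90, 129, 191]
[0.594, 0.04, 0.062] [89, 128, 191]
[0.588, 0.04, 0.064] [90, 129, 190]
[0.583, 0.04, 0.062] [92, 131, 196]
[0.585, 0.042, 0.062] [87, 129, 198]
[0.588, 0.043, 0.063] [85, 127, 196]
[
[... 1359 characters left out ...]
]
[0.593, 0.107, 0.061] [62, 58, 49]
[0.584, 0.107, 0.061] [64, 60, 50]
[0.586, 0.109, 0.067] [78, 86, 101]
[0.584, 0.11, 0.058] [77, 82, 101]
[0.586, 0.112, 0.064] [92, 141, 215]
[0.593, 0.113, 0.06] [91, 138, 210]
[0.586, 0.114, 0.065] [95, 128, 187]
[0.589, 0.115, 0.066] [89, 126, 190]
[0.582, 0.116, 0.074] [108, 108, 101]
[0.588, 0.117, 0.071] [107, 109, 105]
[0.588, 0.12, 0.07] [129, 124, 112]
[0.583, 0.12, 0.066] [124, 122, 117]
[0.583, 0.122, 0.067] [122, 127, 130]
[0.592, 0.123, 0.066] [94, 125, 181]
[0.594, 0.125, 0.069] [88, 129, 193]
[0.589, 0.125, 0.066] [102, 131, 177]
[0.583, 0.125, 0.065] [102, 131, 176]
[0.591, 0.128, 0.066] [87, 124, 190]
[0.586, 0.128, 0.066] [85, 125, 196]
```

{"name": "jog_arm", "arguments": {"rows": [[0, 0, 0, 1.4, 0], [0, 0, 0, 1.4, 0], [0, 0, 0, 1.4, 0], [0, 0, 0, 1.4, 0], [0, -0.4, 0, 0, 0], [0, -0.4, 0, 0, 0], [0, -0.47, -0.08, 0, -3], [0, -0.47, -0.08, 0, -3]]}}

```text
time_s: 19.12
eef_pos: [0.4912, -0.0844, 0.066]
tcp_rot: [3.141, -0.002, 1.373]
force: [2.2, 8.6, -6.0]
finger_gap: 0.0003
finger_force: 4.5
```

{"name": "jog_arm", "arguments": {"rows": [[0, -0.47, -0.08, 0, -3], [0, -0.31, -0.05, 0, -2], [0, -0.31, -0.05, 0, -2], [0, -0.31, -0.05, 0, -2]]}}

```text
time_s: 19.45
eef_pos: [0.4867, -0.098, 0.0661]
tcp_rot: [3.141, -0.002, 1.529]
force: [0.1, 9.1, -6.4]
finger_gap: -0.0
finger_force: 4.6
```

```bash
cat > f.py <<'E'
from arc import *
s=sense();p=np.array(s["eef_pos"])[:2]-HUB;f=np.array(s["force"])
tq=-(p[0]*f[1]-p[1]*f[0])   # torque on capstan about its axis = -(r x force on tool)
rho=np.hypot(*p);print("phi %.2f"%((np.degrees(np.arctan2(p[1],p[0]))-PSI+np.degrees(np.arcsin(.017/rho)))%360),"rho %.4f"%rho,"torque %.3f clampF %.1f"%(tq,(tq-.8)/.016),s["force"],s["wrist_torque"])
E
python3 f.py; python3 look.py
```

```text
phi 175.03 rho 0.0922 torque 0.820 clampF 1.3 [ 0.0994012   9.14215391 -6.4181461 ] [1.93853015 0.10692279 0.01459496]
[ 0.4867 -0.098   0.0661] 87.62 [ 0.1  9.1 -6.4] 19.45 J [ 0.29  0.88 -0.28  1.93  0.55  0.41 -0.45]
wrist red [274. 342.] 29 [ 0.4671 -0.106 ] [ 0.4669 -0.1071  0.0835] ang 170.9 r 0.1100
top yel [260. 216.] 19 [0.5945 0.0783] [0.5971 0.0741 0.0885] ang 82.9 r 0.1992
```

{"name": "jog_arm", "arguments": {"rows": [[0, -0.24, -0.04, 0, -1.5], [0, -0.24, -0.04, 0, -1.5]]}}

```text
time_s: 19.72
eef_pos: [0.4857, -0.1027, 0.0661]
tcp_rot: [3.141, -0.001, 1.581]
force: [-0.7, 9.4, -3.6]
finger_gap: -0.0001
finger_force: 4.6
```

{"name": "jog_arm", "arguments": {"rows": [[0, -0.24, -0.04, 0, -1.5], [0, -0.24, -0.04, 0, -1.5]]}}

```text
time_s: 19.88
eef_pos: [0.4849, -0.1077, 0.0662]
tcp_rot: [3.141, -0.001, 1.634]
force: [-1.1, 8.3, -3.4]
finger_gap: -0.0
finger_force: 4.6
```

{"name": "jog_arm", "arguments": {"rows": [[0, -0.24, -0.04, 0, -1.5], [0, -0.24, -0.04, 0, -1.5]]}}

```text
time_s: 20.05
eef_pos: [0.4844, -0.1126, 0.0662]
tcp_rot: [3.141, -0.001, 1.686]
force: [-2.4, 9.0, -2.4]
finger_gap: -0.0001
finger_force: 4.6
```

```bash
python3 f.py; python3 look.py
```

```text
phi 184.20 rho 0.0921 torque 0.806 clampF 0.4 [-2.43352174  8.98134531 -2.4426082 ] [ 1.91165716  0.40629771 -0.04371681]
[ 0.4844 -0.1126  0.0662] 96.59 [-2.4  9.  -2.4] 20.05 J [ 0.34  0.88 -0.32  1.92  0.62  0.43 -0.33]
wrist red [596.  79.] 1984 [ 0.5632 -0.0132] [ 0.5598 -0.0145  0.09  ] ang 95.2 r 0.1076
wrist red [274. 342.] 32 [ 0.4658 -0.1239] [ 0.4658 -0.1246  0.0838] ang 180.2 r 0.1105
```

{"name": "jog_arm", "arguments": {"rows": [[0, -0.24, -0.04, 0, -1.5], [0, -0.24, -0.04, 0, -1.5]]}}

```text
time_s: 20.32
eef_pos: [0.4842, -0.1173, 0.0662]
tcp_rot: [3.141, -0.001, 1.738]
force: [-2.6, 10.5, -3.1]
finger_gap: -0.0003
finger_force: 4.6
```

{"name": "jog_arm", "arguments": {"rows": [[0, -0.24, -0.04, 0, -1.5], [0, -0.24, -0.04, 0, -1.5]]}}

```text
time_s: 20.48
eef_pos: [0.4841, -0.1222, 0.0661]
tcp_rot: [3.141, -0.001, 1.791]
force: [-2.2, 8.8, -2.9]
finger_gap: -0.0001
finger_force: 5.1
```

```bash
python3 f.py; python3 look.py
```

```text
phi 190.23 rho 0.0921 torque 0.817 clampF 1.1 [-2.24351296  8.82202407 -2.88077393] [2.03413483 0.61475632 0.03925464]
[ 0.4841 -0.1222  0.0661] 102.59 [-2.2  8.8 -2.9] 20.48 J [ 0.38  0.89 -0.36  1.91  0.66  0.46 -0.24]
wrist red [604.  78.] 2805 [ 0.5543 -0.0148] [ 0.5499 -0.0166  0.0911] ang 99.9 r 0.1075
wrist red [274. 342.] 31 [ 0.4667 -0.1355] [ 0.4667 -0.1365  0.0832] ang 186.3 r 0.1106
top yel [257. 218.] 32 [0.589  0.0862] [0.5893 0.0862 0.0881] ang 84.7 r 0.2066
top red [293. 232.] 19 [ 0.5519 -0.0122] [ 0.5521 -0.0121  0.0932] ang 100.9 r 0.1105
```

{"name": "jog_arm", "arguments": {"rows": [[0, -0.24, -0.04, 0, -1.5], [0, -0.24, -0.04, 0, -1.5]]}}

```text
time_s: 20.75
eef_pos: [0.4844, -0.1269, 0.0661]
tcp_rot: [3.141, -0.001, 1.843]
force: [-2.4, 10.9, -2.6]
finger_gap: -0.0002
finger_force: 5.7
```

```bash
python3 f.py; python3 - <<'E'
from h import *
s=sense();print(s["finger_force"],np.hypot(*s["wrist_torque"][:2]))
E
```

```text
phi 193.13 rho 0.0921 torque 1.014 clampF 13.3 [-2.43358525 10.8550143  -2.57464907] [ 2.26436007  0.74804908 -0.12163718]
5.741432681679726 2.3847230372033756
```

{"name": "jog_arm", "arguments": {"rows": [[0, -0.24, -0.04, 0, -1.5], [0, -0.24, -0.04, 0, -1.5]]}}

```text
time_s: 20.92
eef_pos: [0.4849, -0.1316, 0.0661]
tcp_rot: [3.141, -0.001, 1.896]
force: [-5.5, 13.2, -1.4]
finger_gap: -0.0
finger_force: 6.4
```

```bash
python3 f.py; python3 - <<'E'
from h import *
s=sense();print(s["finger_force"],np.hypot(*s["wrist_torque"][:2]))
E
```

```text
phi 196.10 rho 0.0921 torque 1.271 clampF 29.5 [-5.50810552 13.21917158 -1.42796853] [ 2.54254548  0.87533697 -0.01553863]
6.437614560127258 2.689005828087459
```

{"name": "jog_arm", "arguments": {"rows": [[0, -0.16, -0.03, 0, -1], [0, -0.16, -0.03, 0, -1]]}}

```text
time_s: 21.08
eef_pos: [0.4853, -0.1348, 0.0661]
tcp_rot: [3.141, -0.002, 1.93]
force: [-4.3, 13.1, -0.9]
finger_gap: 0.0
finger_force: 6.9
```

```bash
python3 f.py; python3 - <<'E'
from h import *
s=sense();print(s["finger_force"],np.hypot(*s["wrist_torque"][:2]))
E
```

```text
phi 198.06 rho 0.0921 torque 1.256 clampF 28.5 [-4.31467048 13.11622218 -0.94345978] [2.65103229 0.92857511 0.02001276]
6.902427971363068 2.8089542413907354
```

{"name": "jog_arm", "arguments": {"rows": [[0, -0.14, -0.03, 0, -0.9], [0, 0, 0, 0, 0], [0, 0, 0, 0, 0]]}}

```text
time_s: 21.33
eef_pos: [0.4856, -0.1363, 0.0661]
tcp_rot: [3.141, -0.001, 1.945]
force: [-3.6, 11.1, -2.2]
finger_gap: 0.0001
finger_force: 5.6
```

```bash
python3 f.py; python3 - <<'E'
from h import *
s=sense();print(s["finger_force"],np.hypot(*s["wrist_torque"][:2]))
E
```

```text
phi 199.06 rho 0.0921 torque 1.067 clampF 16.7 [-3.64791916 11.11907178 -2.17875995] [2.2065618  0.73918346 0.03179089]
5.636588037014008 2.3270812521130897
```

{"name": "jog_arm", "arguments": {"rows": [[0, 0.3, 0, 0, 0], [0, 0.6, 0, 0, 0], [0, 0.3, -0.3, 0, 0], [0, 0, 0, -1.5, 0], [0, 0, 0, -3, 0], [0, 0, 0, -3, 0], [0, 0, -1.5, -3, 0], [0, 0, -1.5, -3, 0]]}}

```text
time_s: 22.0
eef_pos: [0.4501, -0.1375, 0.2018]
tcp_rot: [-3.142, 0.0, 1.945]
force: [0.6, -1.1, 0.7]
finger_gap: 0.0001
finger_force: 0.0
```

{"name": "jog_arm", "arguments": {"rows": [[0, 0, -1, -2, 0], [0, 0, -1, -1, 0], [0, 0, 0, 0, 0], [0, 0, 0, 0, 0], [0, 0, 0, 0, 0]]}}

```text
time_s: 22.42
eef_pos: [0.4323, -0.1448, 0.2298]
tcp_rot: [-3.141, -0.0, 1.944]
force: [-0.0, 0.6, -1.4]
finger_gap: 0.0002
finger_force: 0.0
```

```bash
python3 look.py w4.png
```

```text
[ 0.4323 -0.1448  0.2298] 111.36 [-0.   0.6 -1.4] 22.42 J [ 0.63  0.59 -0.64  1.89  0.47  0.82  0.11]
wrist yel [597.  28.] 642 [0.5639 0.0627] [0.5724 0.0706 0.0651] ang 92.1 r 0.1831
wrist yel [630.  17.] 700 [0.582  0.0772] [0.5816 0.0769 0.0863] ang 86.5 r 0.1973
wrist red [507. 126.] 419 [ 0.5378 -0.0197] [ 0.5347 -0.021   0.0911] ang 109.2 r 0.1074
wrist red [363. 255.] 310 [ 0.475  -0.1602] [ 0.4738 -0.1589  0.0914] ang 199.9 r 0.1089
top yel [257. 218.] 31 [0.5894 0.0866] [0.5902 0.087  0.087 ] ang 84.5 r 0.2070
top red [295. 238.] 25 [ 0.5378 -0.0175] [ 0.5362 -0.0179  0.0916] ang 108.7 r 0.1094
```

View pics/w4.png

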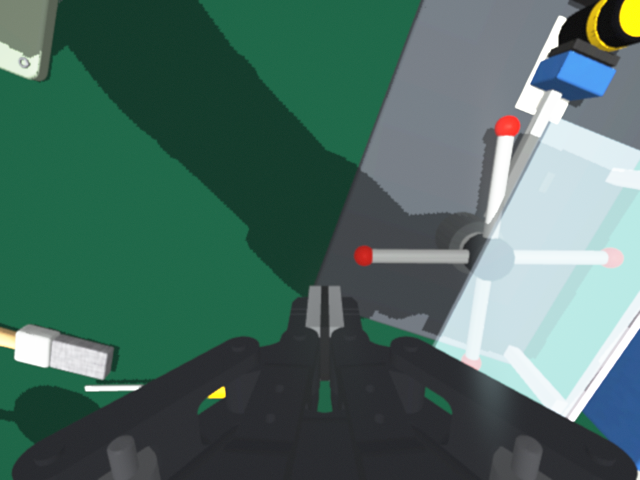

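```bash
python3 -c "
from rig import sign_off
print(sign_off())"
```

```text
the job is handed in; nothing more can be done
None
```

The yellow-band barrel is standing on the nest pad, clamped between jaw and anvil at an estimated 28–37 N, inside the 18–44 N band. The estimate comes from the push force and the capstan angle, since clamp force can't be read directly. The jaw was wound by the spokes only, the capstan held its angle once the arm let go, and the job was handed in at about 22.5 s; no verdict was shown.

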